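Pull the locking pin and hold the tank pump's key switch in purge

ROBOT

A 6-joint arm with a two-finger parallel gripper is mounted at the origin on the work surface. World frame = base frame: x ahead of the robot, y to its left, z up, the work surface at z = 0. Lengths are in m, angles in degrees, forces in N, time in s.
With the tool pointing down it reaches from about 0.375 to 0.9 m from the base axis. Payload 3.1 kg.
Tool frame: the origin (TCP) lies at the centre of the arm's flange, where the gripper is bolted on; the fingertips stand 182 mm ahead of it and the grasp point (between the pads) lies bot.grip_point_offset ahead of it (bot.grip_point_offset is the distance from the TCP to the grasp point, in m); x points along the fingers, z is the direction in which the jaws open and shut, and the axes are right-handed (so a half turn about x gives the same grasp; the last joint's range is limited). The gripper opens to 87 mm and grips with 3 to 60 N. Pads are 19 mm wide; open, the fingers measure 117 mm over their backs; the gripper's body (75 mm by 190 mm) begins 51 mm behind the grasp point.
Start: joints at [-86.545, 30.224, 82.088, -0, 67.689, -10.227], TCP at [0.148, -0.607, 0.405] pointing down, gripper open.
Joint ranges: [-176.69, 176.69], [-43.24, 126.21], [12.49, 139.97], [-82, 262], [0, 151.66], [-163.58, 163.58]. Speed limits (degrees/s): [159.86, 159.86, 180, 180, 180, 180].

INTERFACE

Orientations are given as a 3x3 rotation matrix whose columns are the frame's x, y, z axes.
In Python, from rig import bot gives the robot as it stands.
- The arm moves only by the tool step_arm, never from a script. Its argument "motion" is a list that holds one entry, the list of rows, each a list of 7 numbers: the turn, a rotation vector about the world's x, y, z in degrees, then the shift along the world's x, y, z in mm, then the finger opening in mm, from 0 to 87. A call has 1 to 12 rows; each row is the pose to reach, as a shift and turn from the pose commanded when the call began; what a row does not reach only later rows make up. A row lasts 1/12 s, in which the tool goes at most 41.7 mm and 7.16 degrees, less where a joint would pass 70% of its speed; a pose out of reach is approached as far as the arm can. A call with a gripper value outside its range is refused whole. The fingers move at their own pace and stop on an object; the grip force is fixed at half the most. Time passes only in rows, so rows that repeat a pose let the fingers close. It gives the time, the measured TCP pose, the force and the opening at its end, in the units of the state.
- bot.read_state(): the state, without advancing time (a new reading comes with each control period).
- bot.capture(name): name is "scene" or "side" or "wrist"; returns a dict with "frame" (384x512x3 uint8, red, green, blue), "range_z" (384x512 float32, m along the optical axis (not along the pixel's ray), 0 where there is no reading), "fx", "fy", "cx", "cy" (pixels), "cam_to_world" (4x4, takes a point from camera to world coordinates). Camera axes: x right, y down, z forward; pixel columns grow to the right and rows downward; lengths in m; the calibration is good to about 2 mm. A picture is of the moment at which its call begins.
- bot.hand_in(): hands the job in, once; it reports no verdict.
The state is a dict: "time_s": time; "joint_positions": joint angles; "qvel": joint speeds; "tau": joint torques, N m; "position": TCP position; "tcp_rot": TCP orientation; "force": force on the tool from outside, world axes, zero at the start; "moment": the same for the moment, N m; "opening": opening from 0.0 (shut) to 1.0 (fully open).
Only numpy, scipy, OpenCV 4.12 (cv2) and the standard library are available. Lean on these libraries where they do the work, as an engineer would, in place of code of your own. Each camera call takes 0.05 s, during which the arm holds its last target.

TASK

Hold the tank pump's key switch in its purge position: draw the locking pin out of its bore and park it standing in the notch in the switch housing's side, collar down on the housing, and let it go; then take the flat-bowed key from its stand, work it past the sticky pins into the keyway until its shoulder is fully home, and turn it a quarter clockwise seen from above, moving the barrel by the key alone and not by its locking arm. The switch springs back, so finish while still gripping the key and holding it turned; leave the round-knobbed key and the other things on the ledge where they are.

Things in the scene. Friction and masses are not known exactly. Their poses are not given: they have to be found in the camera images.
- isolator: Key switch housing, fixed: grey block 110 (x) x 160 (y) x 40 mm high. Origin on the ledge under the barrel's axis; its y axis points from the notch's side to the pin bore's side. On its top: the round lock barrel (at the origin, 48 mm across, 28 mm tall, face 68 mm above the ledge) and, at the start, the locking pin.
- bore_mouth (a point): Mouth of the pin's bore in the housing's top face (40 mm up), at x +30, y +40 mm in the housing's frame. Bore 12 mm wide, 30 mm deep, straight down. Axes as the housing's.
- notch (a point): Parking place: centre of the notch at the level of the housing's top face (40 mm up), at x 0, y -64 mm in the housing's frame. The notch is 13.6 mm wide (along the housing's x), cut through the full height, 28 mm deep from y -52 to the open end at the housing's -y side, y -80. Axes as the housing's.
- pin_grip (a point): Centre of the locking pin's round black grip, 18 mm across, 28 mm tall, 84 mm above the ledge while in the bore and 44 mm above the underside of the collar. Below it: 12 mm neck, collar 22 mm across and 6 mm thick resting on the housing, steel shank 10 mm across reaching 26 mm below the collar, foot tapered. 26 mm of lift frees it. z along the pin, up. About 70 g.
- pin_collar (a point): Centre of the underside of the pin's collar, where the shank begins. Axes as the pin's.
- pin: The locking pin as a whole; origin at the foot of the shank, 26 mm below the collar's underside, 70 mm below the grip's centre.
- keyway (a point): Centre of the keyway's mouth in the barrel's face, 68 mm above the ledge. Vertical slot 19.6 mm long (point x), 7.6 mm wide (y), 28 mm deep, 3 mm chamfer. Two sprung sticky pins, 8 and 15 mm down at opposite ends, stand 3 mm in the key's way: push them aside with up to about 15 N downward, wiggling a little if stuck. Axes turn with the barrel; at the start as the housing's.
- barrel (a joint): Angle of the lock barrel: 0 at rest, growing clockwise seen from above to a stop at 1.65 rad. A spring returns it to 0 (0.03 N m at rest, 0.12 N m at a quarter turn). The key has about 0.1 rad of play in the keyway, so turn the hand a little more than the angle wanted. With the pin in its bore the locking arm is stopped after about 0.3 rad.
- lock_bar: Locking arm on the barrel: steel bar 8 mm wide, 8 mm tall, from the barrel to 56 mm from its axis, 4 to 12 mm above the housing's top, pointing to the housing's +y at rest and to +x after a quarter turn. Not to be pushed by hand. Origin on the barrel's axis at the housing's top.
- key_bow (a point): Centre of the right key's bow, an upright brass plate 34 mm wide (its x), 10 mm thick (y), 40 mm tall (z, up), standing in a stand with this point 60 mm above the ledge. Below the bow: flat blade 18 mm wide (x), 6 mm thick (y), 26 mm long, half-round end, its last 7 mm thinned to 3 mm. The same after a half turn about z. About 60 g. Grip across the thickness.
- key_shoulder (a point): Centre of the underside of the key's bow (the shoulder), 20 mm below the bow's centre, where the blade begins. It meets the barrel's face when the key is home. Axes as the key's.
- key: The right key as a whole; origin at the blade's lowest point, 46 mm below the bow's centre.
- stand_a: Pale cedar block 60 x 60 x 40 mm, fixed, holding the right key upright in a slot; origin at the centre of its underside. It may stand on either side of the housing.
- stand_b: Pale cedar block 60 x 60 x 40 mm, fixed, like the other, holding the wrong, round-knobbed key.
- round_key: Wrong key, to be left alone: brass, round knob 28 mm across and 34 mm tall on a 12 mm round stem; its top stands 74 mm above the ledge. Origin at the stem's foot.
- canister: Closed orange food canister, 72 mm across, 100 mm tall, bystander. Origin under its centre.
- cube_box: Clear acrylic cube box with lid, 94 mm, bystander. Origin under its centre.
- feed_ring: White floating feeding ring lying flat, 68 mm across, 10 mm high, bystander. Origin under its centre.
- stone: Smooth grey stone, 60 mm across, 26 mm high, bystander. Origin under its centre.
- glass_magnet: Black glass-cleaning magnet with a handle, 75 x 45 x 48 mm, bystander. Origin under its centre.
- dropper: Small amber bottle, 34 mm across, 75 mm tall, bystander. Origin under its centre.
- pot: Terracotta plant pot, 66 mm across, 56 mm tall, bystander. Origin under its centre.

How it is judged (in metres and radians):
On the way, in this order (a step that is already met when the one before it is completed fails the run):
1. the pin stands in the side notch, collar down on the housing, let go (x of pin_collar in the frame of notch between -0.005 and 0.005 m and y of pin_collar in the frame of notch between -0.011 and 0.011 m and z of pin_collar in the frame of notch between -0.004 and 0.003 m and angle between pin_grip's own z axis and vertical below 0.15 rad and contact force between the fingers and pin below 0.2 N and linear speed of pin below 0.02 m/s), for 0.2 s.
2. the key is fully home in the keyway (horizontal distance between key_shoulder and keyway below 0.004 m and z of key_shoulder in the frame of keyway below 0.003 m and angle between the z axis of key_shoulder and the z axis of keyway, either way round below 0.12 rad), for 0.1 s.
3. the key, gripped, has turned the barrel a quarter clockwise (all of step 2 and value of joint barrel above 1.3 rad and contact force between the fingers and key above 1 N), for 0.2 s.
At the end, for the whole second after the job is handed in: Barrel held over 1.3 rad clockwise, fingers gripping the key (over 1 N), key home (shoulder within 3 mm of the face, 4 mm of the axis, 0.12 rad of upright); pin untouched and still in the notch, within 0.15 rad of upright, collar within 3 mm of the top, 5 mm across and 11 mm along the notch (all of step 1 and all of step 3); the arm keeps its last pose, push and grip.
It fails at once if the hand pushes the barrel's locking arm (contact force between the fingers and lock_bar above 2 N).
It fails at once if a bystander or the round-knobbed key is moved more than 30 mm (distance of any of round_key, canister, cube_box, feed_ring, stone, glass_magnet, dropper, pot from where it was at the start of the episode above 0.03 m).
It also fails if it takes over 67 s, if anything falls off the work surface, if the arm or the gripper's body presses on something with over 40 N, if the wrist force passes 120 N, or if a joint passes its speed limit or range.

## Working session

There is one attempt and no reset: what is moved stays moved. The work goes in short steps, Python scripts to look and compute and a tool call to move; the robot and the scene stay as the last step left them, time stands still between calls to the robot, and variables do not carry over. Pictures are saved under pics/ and viewed, and the job is handed in when it is done.

Besides the shell and the picture viewer there is one more tool, called after "Call:" as name(argument=value, ...) on one line, values as JSON. step_arm: Moves the arm, as the interface text tells. Its arguments: {"type":"object","properties":{"motion":{"type":"array"}},"required":["motion"]}

```bash
ls; mkdir -p pics; python3 - <<'E'
from rig import bot
import cv2,numpy as np
for n in ["scene","side","wrist"]:
    c=bot.capture(n); np.savez(f"{n}0.npz",**c)
    cv2.imwrite(f"pics/{n}0.png",cv2.resize(c["frame"][:,:,::-1],(768,576)))
    print(n,c["fx"],c["cx"],c["cy"],np.round(c["cam_to_world"],3).tolist(),(c["range_z"]>0).mean())
s=bot.read_state();print(s,bot.grip_point_offset)
E
```

```text
pics
scene 366.8532077121905 257.1347682915928 191.1096702365949 [[-0.574, 0.724, -0.383, 0.945], [0.819, 0.5, -0.282, 0.28], [-0.013, -0.476, -0.88, 0.869], [0.0, 0.0, 0.0, 1.0]] 0.9958343505859375
side 414.45151432528655 257.26544667020954 191.72009763213836 [[0.933, -0.238, 0.271, 0.336], [-0.36, -0.588, 0.724, -0.678], [-0.013, -0.773, -0.634, 0.716], [0.0, 0.0, 0.0, 1.0]] 0.9962870279947916
wrist 296.0129354731195 255.9158184857511 192.91759301574288 [[0.237, -0.927, -0.292, 0.228], [-0.972, -0.226, -0.071, -0.587], [0.0, 0.301, -0.954, 0.384], [0.0, 0.0, 0.0, 1.0]] 0.9956919352213541
{'time_s': 0.15, 'joint_positions': array([-8.65465425e+01,  3.02663332e+01,  8.21398599e+01, -4.79502204e-04,
        6.76883696e+01, -1.02249897e+01]), 'qvel': array([-0.07560057, -0.18759747, -0.25022529,  0.04118114,  0.01987743,
       -0.02779242]), 'tau': array([ 4.26723536e-04, -4.40430415e+01, -1.76841885e+01,  6.33319002e-02,
        5.52525732e-02, -9.01436374e-05]), 'position': array([ 0.14783147, -0.6069947 ,  0.40399857]), 'tcp_rot': array([[-1.07146435e-04,  9.71637404e-01,  2.36475671e-01],
       [ 1.64696697e-03,  2.36475523e-01, -9.71636051e-01],
       [-9.99998638e-01,  2.85360280e-04, -1.62559222e-03]]), 'force': array([-0.40222813,  0.72736974,  0.8787171 ]), 'moment': array([-0.00304223,  0.00717779,  0.0210449 ]), 'opening': 1.0003827874260884} 0.1635
```

View pics/scene0.png

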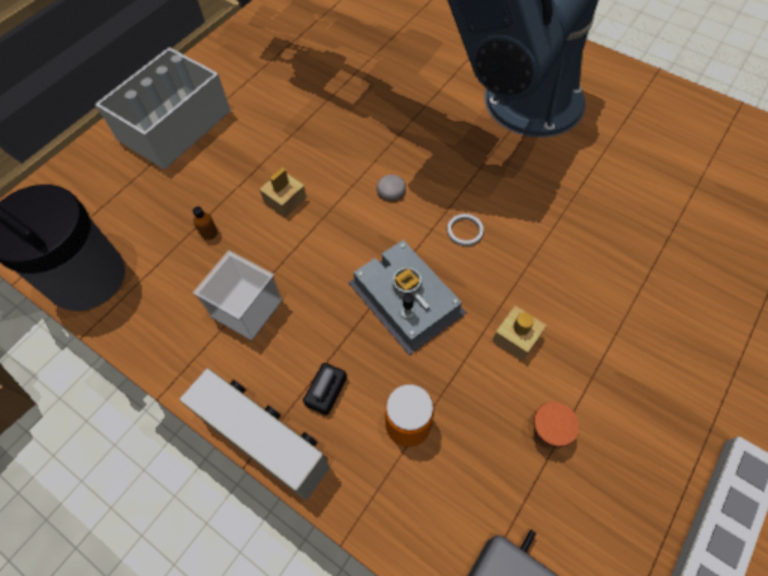

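View pics/side0.png

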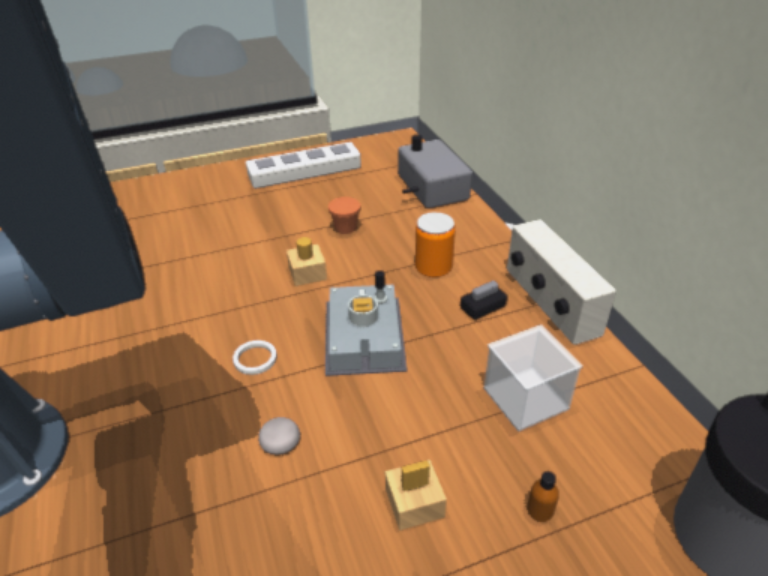

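View pics/wrist0.png

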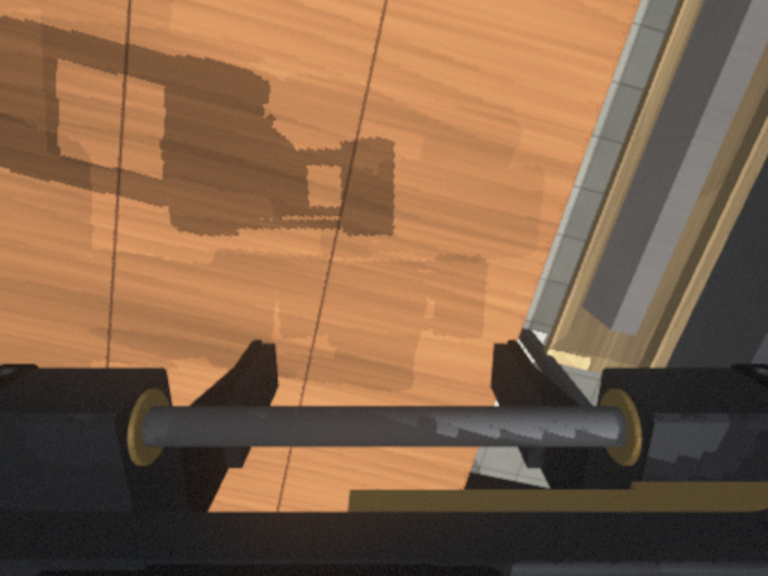

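```bash
cat > h.py <<'E'
import numpy as np,cv2
def pts(c):
    h,w=c["range_z"].shape; u,v=np.meshgrid(np.arange(w),np.arange(h)); z=c["range_z"]
    P=np.stack([(u-c["cx"])/c["fx"]*z,(v-c["cy"])/c["fy"]*z,z],-1)
    T=c["cam_to_world"]; W=P@T[:3,:3].T+T[:3,3]; W[z<=0]=np.nan; return W
def ray(c,u,v,h):
    T=c["cam_to_world"]; d=T[:3,:3]@np.array([(u-c["cx"])/c["fx"],(v-c["cy"])/c["fy"],1.]); o=T[:3,3]
    return o+d*(h-o[2])/d[2]
def proj(c,p):
    T=c["cam_to_world"]; q=T[:3,:3].T@(np.asarray(p)-T[:3,3]); return q[0]/q[2]*c["fx"]+c["cx"],q[1]/q[2]*c["fy"]+c["cy"]
E
python3 - <<'E'
from h import *
for n,b in (("scene",dict(iso=(225,155,315,240),sa=(170,105,210,150),sb=(325,200,370,240))),("side",dict(iso=(210,180,280,255),sa=(250,300,305,355),sb=(185,155,225,195)))):
    c=np.load(n+"0.npz"); W=pts(c)
    for k,(x0,y0,x1,y1) in b.items():
        w=W[y0:y1,x0:x1]; f=c["frame"][y0:y1,x0:x1]
        for lo,hi in ((.033,.047),(.06,.072),(.072,.105)):
            m=(w[...,2]>lo)&(w[...,2]<hi)
            if m.sum()<3: continue
            p=w[m]
            r=cv2.minAreaRect((p[:,:2]*1000).astype(np.float32))
            print(n,k,lo,hi,m.sum(),"medz",np.median(p[:,2]).round(4),"rect",np.round(r[0],1),np.round(r[1],1),round(r[2],1),"mean",p.mean(0).round(4), "zmax",p[:,2].max().round(3))
    b=dict(iso=(225,155,315,240),sa=(170,105,210,150)) if n=="scene" else dict(iso=(210,175,280,255),sa=(250,300,305,355))
    for k,(x0,y0,x1,y1) in b.items():
        im=c["frame"][y0:y1,x0:x1,::-1]; s=min(800/im.shape[1],600/im.shape[0])
        cv2.imwrite(f"pics/{n}_{k}.png",cv2.resize(im,None,fx=s,fy=s,interpolation=cv2.INTER_CUBIC)); print(n,k,s)
E
```

```text
scene iso 0.033 0.047 1958 medz 0.04 rect [564.3  43.6] [161.5 111.6] 72.7 mean [0.5683 0.0479 0.04  ] zmax 0.047
scene iso 0.06 0.072 234 medz 0.0668 rect [578.9  48.5] [75.  46.6] 17.8 mean [0.567  0.0451 0.0664] zmax 0.071
scene iso 0.072 0.105 70 medz 0.096 rect [606.7  73.4] [16.3 14.7] 37.3 mean [0.6083 0.0744 0.0918] zmax 0.101
scene sa 0.033 0.047 282 medz 0.0399 rect [ 520.7 -273.1] [62.3 60.7] 86.4 mean [ 0.5263 -0.2658  0.0396] zmax 0.046
scene sa 0.06 0.072 35 medz 0.0656 rect [ 521.2 -269.2] [ 9.3 33.6] 74.4 mean [ 0.5225 -0.2695  0.0658] zmax 0.072
scene sa 0.072 0.105 49 medz 0.079 rect [ 520.9 -272.6] [11.1 33.6] 85.1 mean [ 0.5229 -0.2717  0.0784] zmax 0.083
scene sb 0.033 0.047 433 medz 0.04 rect [521.8 241. ] [60.1 61.9] 87.6 mean [0.5273 0.2418 0.0399] zmax 0.047
scene sb 0.06 0.072 39 medz 0.0686 rect [523.5 242.7] [23.1 26.9] 55.9 mean [0.5291 0.2422 0.068 ] zmax 0.072
scene sb 0.072 0.105 79 medz 0.0741 rect [523.1 240.9] [22.9 24. ] 25.9 mean [0.5224 0.2408 0.0742] zmax 0.077
scene iso 7.0588235294117645
scene sa 13.333333333333334
side iso 0.033 0.047 1640 me
[... 323 characters left out ...]
0.047 732 medz 0.0398 rect [ 518.8 -277.1] [62.1 60.5] 85.8 mean [ 0.5152 -0.2854  0.0398] zmax 0.047
side sa 0.06 0.072 73 medz 0.0661 rect [ 518.4 -280.7] [ 4.9 33.9] 80.3 mean [ 0.5176 -0.2809  0.066 ] zmax 0.072
side sa 0.072 0.105 128 medz 0.079 rect [ 518.9 -277.2] [10.8 34. ] 86.7 mean [ 0.5184 -0.2784  0.0783] zmax 0.082
side sb 0.033 0.047 279 medz 0.0395 rect [518.5 193.4] [152.8  60.5] 87.3 mean [0.5196 0.223  0.0393] zmax 0.047
side sb 0.06 0.072 42 medz 0.0674 rect [520. 235.] [26.4 22.1] 11.6 mean [0.5185 0.2303 0.0673] zmax 0.072
side sb 0.072 0.105 39 medz 0.0733 rect [520.5 236.5] [22.2 24.8] 28.3 mean [0.5203 0.2359 0.0736] zmax 0.077
side iso 7.5
side sa 10.909090909090908
```

View pics/scene_iso.png

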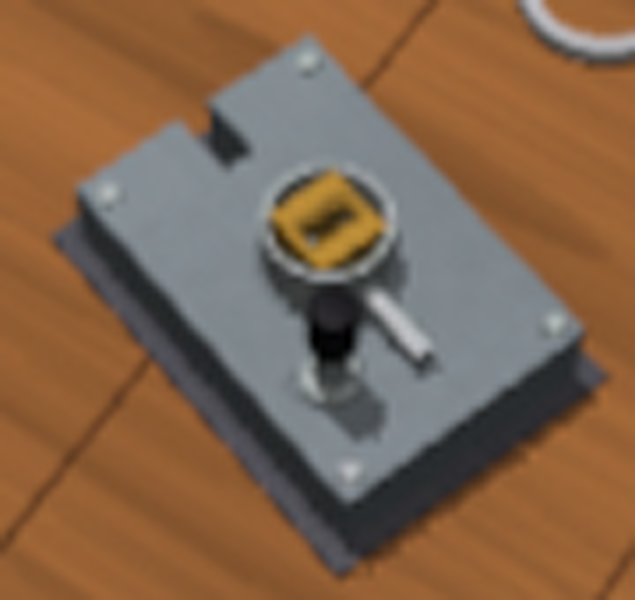

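View pics/scene_sa.png

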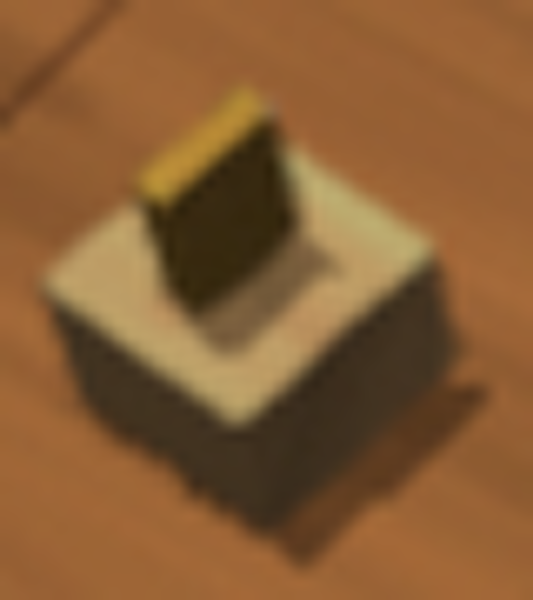

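View pics/side_iso.png

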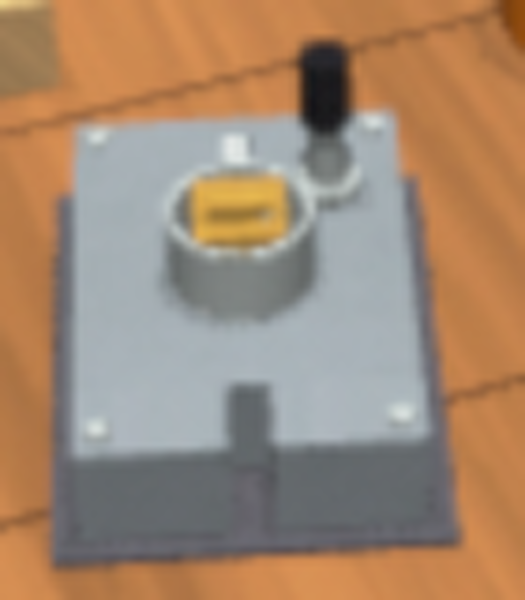

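The scene view shows the housing, with its notch at upper left, its barrel, and the pin at (407,300). The flat key's stand is at (283,190) and the round key is at (523,328). The side view agrees to within a few mm. The housing's yaw is about -17.3° and its centre is about (564,42). I'll move above the pin with the jaws along the housing's x.

Call:
step_arm(motion=[[[0,0,59,457,678,0,87],[0,0,59,457,678,0,87],[0,0,59,457,678,0,87],[0,0,59,457,678,0,87],[0,0,59,457,678,0,87],[0,0,59,457,678,0,87],[0,0,59,457,678,0,87],[0,0,59,457,678,0,87],[0,0,59,457,678,0,87],[0,0,59,457,678,0,87],[0,0,59,457,678,0,87],[0,0,59,457,678,0,87]]])

```text
time_s: 1.15
position: [0.428, -0.1907, 0.4048]
tcp_rot: [[-0.0, 0.298, 0.955], [-0.0, 0.955, -0.298], [-1.0, -0.0, -0.0]]
force: [1.3, -0.4, -0.2]
opening: 0.996
```

Call:
step_arm(motion=[[[0,0,0,177,262,-40,60],[0,0,0,177,262,-40,60],[0,0,0,177,262,-40,60],[0,0,0,177,262,-40,60],[0,0,0,177,262,-40,60],[0,0,0,177,262,-40,60],[0,0,0,177,262,-40,60],[0,0,0,177,262,-40,60],[0,0,0,177,262,-40,60],[0,0,0,177,262,-40,60]]])

```text
time_s: 1.98
position: [0.6045, 0.0708, 0.3639]
tcp_rot: [[-0.001, 0.295, 0.956], [-0.0, 0.956, -0.295], [-1.0, -0.001, -0.001]]
force: [-0.2, 0.2, 0.6]
opening: 0.689
```

```bash
cat > cap.py <<'E'
import sys
from rig import bot
from h import *
def cap(n,tag):
    c=bot.capture(n); np.savez(f"{n}_{tag}.npz",**c); cv2.imwrite(f"pics/{n}_{tag}.png",cv2.resize(c["frame"][:,:,::-1],(768,576))); return c
if __name__=="__main__":
    for n in sys.argv[2:]: cap(n,sys.argv[1])
    s=bot.read_state(); print(s["time_s"],s["position"].round(4),s["force"].round(1),s["moment"].round(2),round(s["opening"]*87,1),s["tcp_rot"][:,2].round(3),s["joint_positions"].round(1))
E
python3 cap.py 1 wrist
```

```text
2.0333 [0.6039 0.0697 0.3641] [-0.1 -0.2 -0.3] [-0.03 -0.11 -0.01] 60.2 [ 0.955 -0.296 -0.002] [-3.9 31.6 86.9 -0.  61.6 13.3]
```

View pics/wrist_1.png

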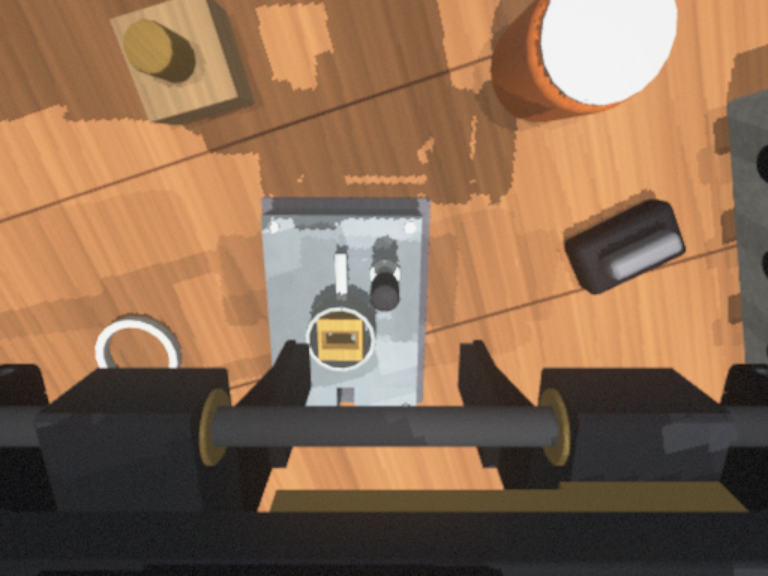

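The wrist view shows the housing upright in the image, the pin's grip top at about (385,294), the barrel at (341,338) and the keyway at its centre. Next I'll measure them.

```bash
python3 - <<'E'
from h import *
c=np.load("wrist_1.npz"); W=pts(c); f=c["frame"].astype(int)
U,V=np.meshgrid(np.arange(512),np.arange(384))
box=(U>165)&(U<295)&(V>120)&(V<275)
def rect(m,name):
    p=W[m&box]; r=cv2.minAreaRect((p[:,:2]*1000).astype(np.float32)); print(name,len(p),np.round(r[0],1),np.round(r[1],1),round(r[2],1),p.mean(0).round(4))
z=W[...,2]
rect((z>.033)&(z<.047)&(V<235),"top")
rect((z>.055)&(z<.075)&(V<262),"barrel")
rect((z>.09)&(z<.104),"pintop")
rect((z>.075)&(z<.104),"pin")
print(np.nanmedian(z[box&(z>.09)&(z<.104)]))
# dark pin mask top circle -> ray on 98mm
y=(f[...,0]>150)&(f[...,1]>100)&(f[...,2]<90)&box&(V>200)&(V<250)&(U>200)&(U<250)
uv=np.argwhere(y)[:,::-1]; q=np.array([ray(c,u,v,.068)[:2]*1000 for u,v in uv],np.float32); r=cv2.minAreaRect(q); print("gold",len(q),r)
im=c["frame"][130:275,170:295,::-1]; cv2.imwrite("pics/w1c.png",cv2.resize(im,None,fx=4,fy=4,interpolation=cv2.INTER_CUBIC))
E
```

```text
top 7204 [571.6  69.4] [103.2 110.4] 72.6 [0.5739 0.08   0.0407]
barrel 1613 [572.3  55.5] [79.3 47.2] 55.9 [0.5646 0.0443 0.0662]
pintop 334 [603.7  71.9] [16.9 16.9] 73.0 [0.6042 0.0728 0.0979]
pin 414 [604.   71.8] [16.9 17. ] 15.4 [0.6045 0.0738 0.095 ]
0.09840013133046034
gold 114 ((565.22314453125, 44.691917419433594), (21.999128341674805, 29.727035522460938), 67.65910339355469)
```

View pics/w1c.png

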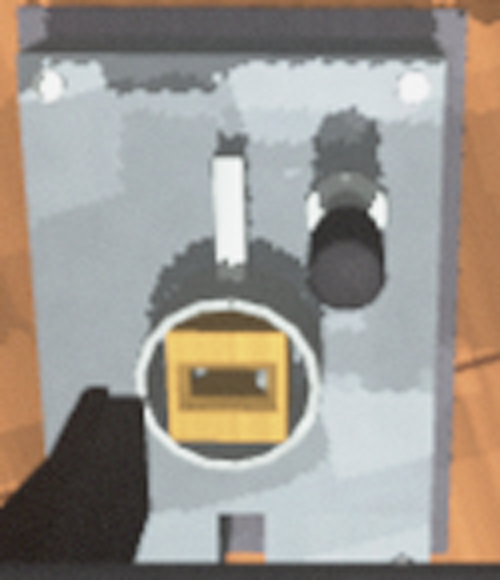

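Call:
step_arm(motion=[[[0,0,0,0,1,-35,50],[0,0,0,0,1,-70,50],[0,0,0,0,1,-90,50],[0,0,0,0,1,-90,50],[0,0,0,0,1,-90,50],[0,0,0,0,1,-90,50]]])

```text
time_s: 2.53
position: [0.6048, 0.0693, 0.2762]
tcp_rot: [[0.002, 0.299, 0.954], [-0.0, 0.954, -0.299], [-1.0, 0.0, 0.002]]
force: [0.4, 0.2, 0.4]
opening: 0.577
```

```bash
python3 cap.py 2 wrist side; python3 - <<'E'
from h import *
c=np.load("wrist_2.npz"); W=pts(c); z=W[...,2]
m=(z>.09)&(z<.104)&(W[...,0]>.58)&(W[...,0]<.63)&(W[...,1]>.05)&(W[...,1]<.1)
p=W[m];print(len(p),cv2.minAreaRect((p[:,:2]*1000).astype(np.float32)))
E
```

```text
2.6333 [0.605  0.0698 0.2769] [-0.5 -0.7 -0.1] [ 0.   -0.09 -0.05] 50.1 [ 0.954 -0.298  0.004] [-3.9 38.4 90.5 -0.  50.9 13.4]
889 ((603.4823608398438, 71.9326171875), (17.70451545715332, 55.26250457763672), 68.12562561035156)
```

View pics/wrist_2.png

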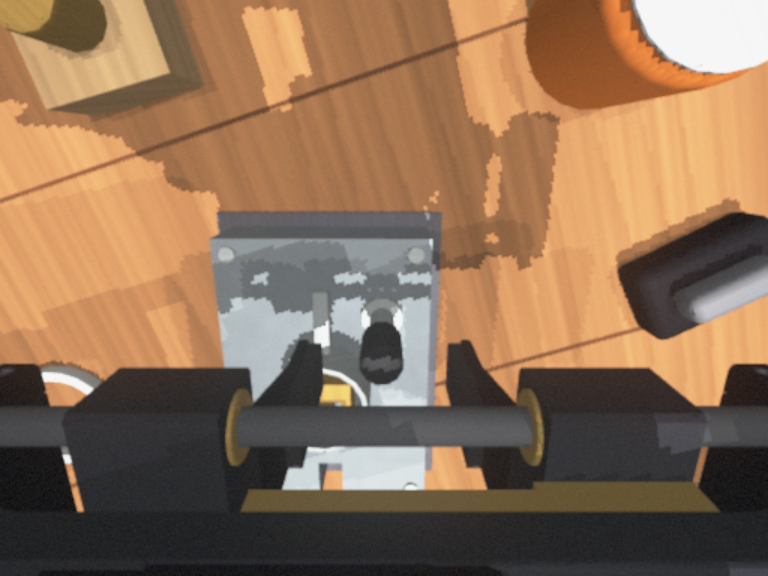

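The pin at (381,350) is centred between the fingers, which are at 322 and 447. I'll go down and grip it.

Call:
step_arm(motion=[[[0,0,0,-1,2,-12,50],[0,0,0,-1,2,-25,50],[0,0,0,-1,2,-25,50],[0,0,0,-1,2,-25,30],[0,0,0,-1,2,-25,10],[0,0,0,-1,2,-25,10],[0,0,0,-1,2,-25,10],[0,0,0,-1,2,-25,10],[0,0,0,-1,2,-25,10]]])

```text
time_s: 3.38
position: [0.6035, 0.0724, 0.2502]
tcp_rot: [[0.001, 0.298, 0.955], [-0.0, 0.955, -0.298], [-1.0, 0.0, 0.001]]
force: [0.3, -0.9, 0.9]
opening: 0.202
```

```bash
python3 cap.py 3 wrist
```

```text
3.4333 [0.6034 0.0724 0.25  ] [-0.   0.5  1. ] [-0.06 -0.11  0.  ] 16.9 [ 0.955 -0.298  0.001] [-3.7 40.6 91.4 -0.  47.9 13.6]
```

View pics/wrist_3.png

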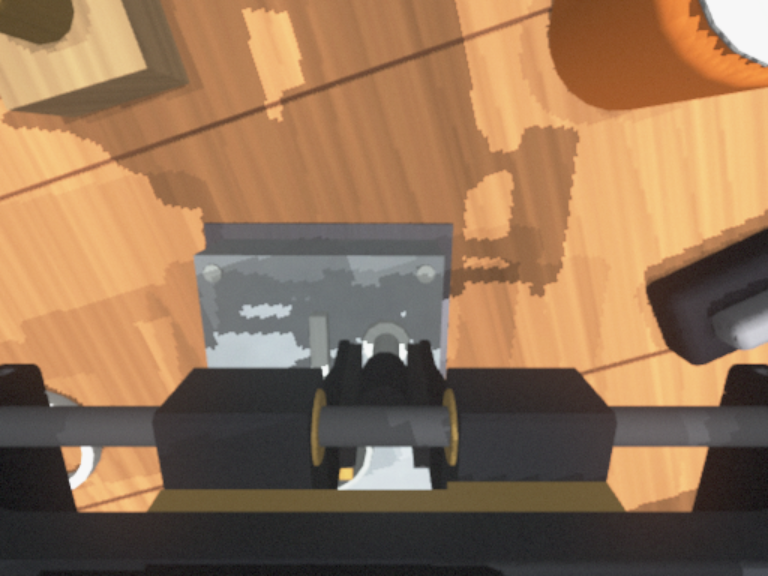

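Gripped, with an opening of about 17 mm. Lifting straight up.

Call:
step_arm(motion=[[[0,0,0,0,0,8,10],[0,0,0,0,0,18,10],[0,0,0,0,0,30,10],[0,0,0,0,0,45,10],[0,0,0,0,0,60,10],[0,0,0,0,0,75,10],[0,0,0,0,0,75,10],[0,0,0,0,0,75,10]]])

```text
time_s: 4.1
position: [0.6035, 0.0724, 0.3265]
tcp_rot: [[0.003, 0.298, 0.955], [-0.0, 0.955, -0.298], [-1.0, 0.001, 0.003]]
force: [0.2, -0.5, -0.6]
opening: 0.195
```

Call:
step_arm(motion=[[[0,0,0,-15,-22,0,10],[0,0,0,-30,-45,0,10],[0,0,0,-45,-68,0,10],[0,0,0,-60,-90,0,10],[0,0,0,-60,-90,0,10],[0,0,0,-60,-90,0,10],[0,0,0,-60,-90,0,10]]])

```text
time_s: 4.68
position: [0.5435, -0.0175, 0.3244]
tcp_rot: [[-0.0, 0.298, 0.954], [0.001, 0.954, -0.298], [-1.0, 0.0, -0.0]]
force: [0.9, -0.5, 0.4]
opening: 0.199
```

```bash
python3 cap.py 4 wrist side scene; python3 - <<'E'
import cv2
for n,b in (("side",(200,140,300,260)),("scene",(215,110,325,240))):
    im=cv2.imread(f"pics/{n}_4.png"); im=im[int(b[1]*1.5):int(b[3]*1.5),int(b[0]*1.5):int(b[2]*1.5)]; cv2.imwrite(f"pics/{n}_4c.png",cv2.resize(im,None,fx=3,fy=3,interpolation=cv2.INTER_CUBIC))
E
```

```text
4.8333 [ 0.5438 -0.0168  0.3246] [ 0.4  0.2 -1.5] [-0.   -0.03 -0.02] 17.1 [ 0.955 -0.297  0.   ] [-13.5  30.4  98.2   0.   51.4   3.7]
```

View pics/wrist_4.png

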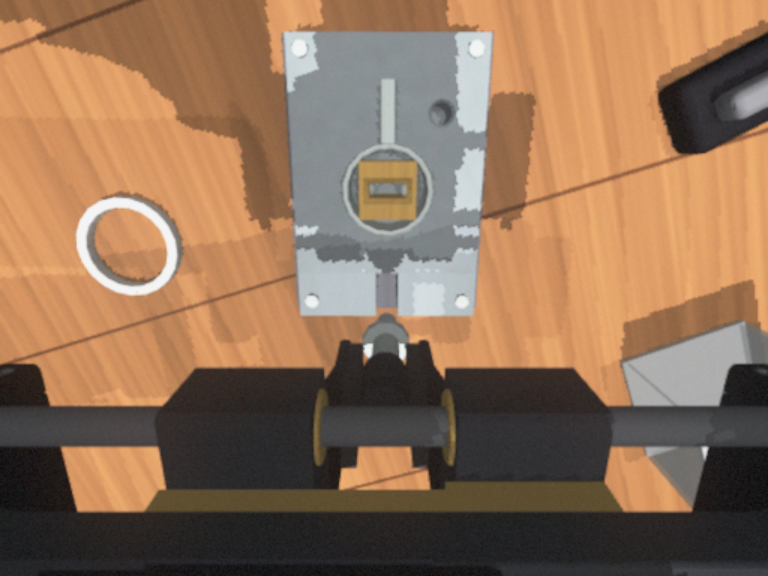

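View pics/side_4c.png

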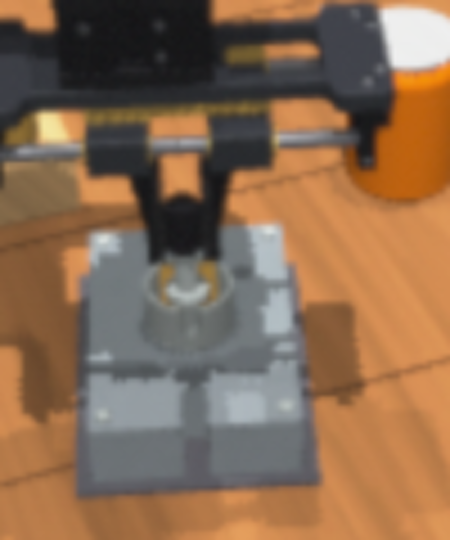

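View pics/scene_4c.png

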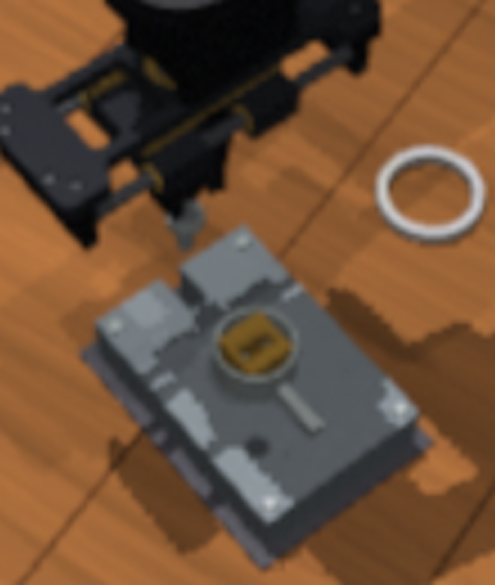

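The wrist view shows the pin free of the bore (bore at (441,112)). Its foot, at (386,320), is lined up with the notch at (387,290), and the keyway is at (388,190). Next I'll get exact positions from this view.

```bash
python3 - <<'E'
from h import *
c=np.load("wrist_4.npz"); W=pts(c); z=W[...,2]; f=c["frame"].astype(int)
U,V=np.meshgrid(np.arange(512),np.arange(384))
m=(z>.034)&(z<.047)&(U>180)&(U<340)&(V<213)
p=W[m];r=cv2.minAreaRect((p[:,:2]*1000).astype(np.float32));print("top",len(p),r, np.median(p[:,2]))
yaw=np.deg2rad(r[2] if r[2]>45 else r[2]+90)
ey=np.array([np.cos(yaw),np.sin(yaw)]); ex=np.array([ey[1],-ey[0]]); C=np.array(r[0])
# barrel ring at 68
m=(z>.064)&(z<.072)&(U>220)&(U<295)&(V>90)&(V<165); p=W[m][:,:2]*1000
cc,rad=cv2.minEnclosingCircle(p.astype(np.float32)); print("barrel",cc,rad,cv2.minAreaRect(p.astype(np.float32)))
# notch pixels: low z within region
def loc(q): d=np.array(q)[:2]*1000-C; return d@ex,d@ey
for v in (184,188,192,196,200):
    row=z[v,235:285]; i=np.where(row<.03)[0]+235
    if len(i): print(v,i.min(),i.max(),[round(a,1) for a in loc(ray(c,i.min()-.5,v,.04))],[round(a,1) for a in loc(ray(c,i.max()+.5,v,.04))])
# bore dark
g=f.sum(2); b=(g<200)&(U>283)&(U<305)&(V>62)&(V<88); uv=np.argwhere(b)[:,::-1]; print("bore px",len(uv),uv.mean(0) if len(uv) else 0)
if len(uv): print(loc(ray(c,*uv.mean(0),.04)))
# shank / collar px
im=c["frame"][170:260,215:300,::-1]; cv2.imwrite("pics/w4c.png",cv2.resize(im,None,fx=6,fy=6,interpolation=cv2.INTER_CUBIC))
im=c["frame"][90:165,215:300,::-1]; cv2.imwrite("pics/w4k.png",cv2.resize(im,None,fx=7,fy=7,interpolation=cv2.INTER_CUBIC))
print("C",C,"yaw",r[2],"notch",C-64*ey,"bore",C+30*ex+40*ey, "grip TCP loc",loc([.5437,-.0170]))
E
```

```text
top 20614 ((563.0928344726562, 42.18949890136719), (159.9958038330078, 110.32301330566406), 72.49069213867188) 0.04056522442790006
barrel (563.0963745117188, 42.23086929321289) 23.86508560180664 ((563.2771606445312, 42.26017761230469), (46.85432434082031, 47.15011215209961), 74.85395050048828)
184 251 264 [np.float64(-6.2), np.float64(-54.8)] [np.float64(6.8), np.float64(-54.7)]
188 251 264 [np.float64(-6.2), np.float64(-58.7)] [np.float64(6.9), np.float64(-58.6)]
192 251 264 [np.float64(-6.2), np.float64(-62.6)] [np.float64(6.9), np.float64(-62.5)]
196 251 264 [np.float64(-6.2), np.float64(-66.5)] [np.float64(7.0), np.float64(-66.5)]
200 251 263 [np.float64(-6.2), np.float64(-70.5)] [np.float64(6.1), np.float64(-70.5)]
bore px 0 0
C [563.09283447  42.1894989 ] yaw 72.49069213867188 notch [543.83774778 -18.84525871] bore [603.73730628  71.31040052] grip TCP loc (np.float64(-0.6865315446176095), np.float64(-62.28167855410642))
```

View pics/w4c.png

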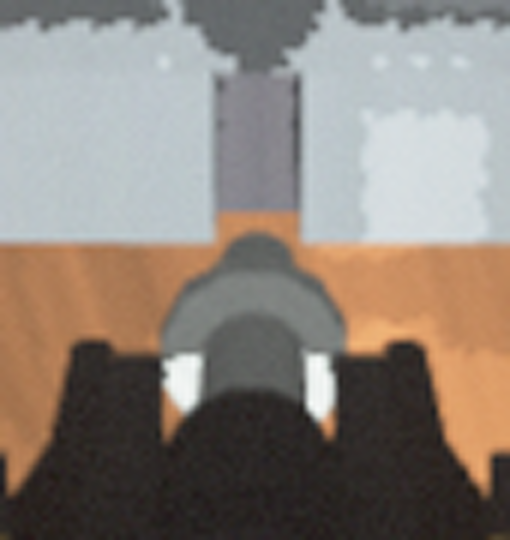

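View pics/w4k.png

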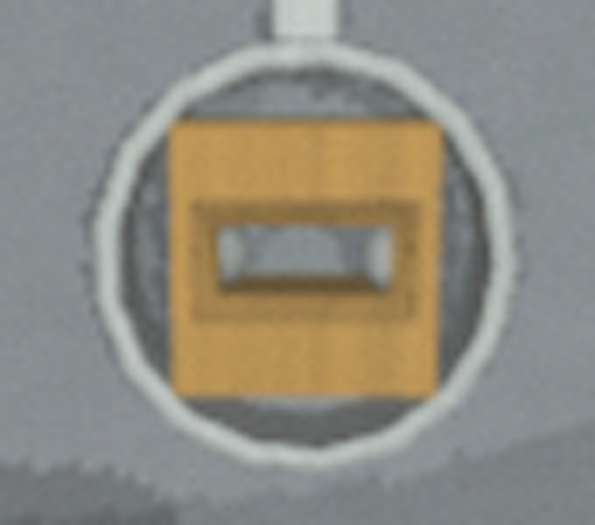

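```bash
python3 - <<'E'
from h import *
c=np.load("wrist_4.npz"); C=np.array([563.1,42.2]); a=np.deg2rad(72.5); ey=np.array([np.cos(a),np.sin(a)]); ex=np.array([ey[1],-ey[0]])
def loc(q): d=np.array(q)[:2]*1000-C; return np.round([d@ex,d@ey],1)
k=lambda x,y,s,x0,y0:((x+.5)/s-.5+x0,(y+.5)/s-.5+y0)
for n,x,y,h in (("foot",257,236,.0885),("collarL",162,330,.118),("collarR",345,330,.118),("neckL",203,370,.128),("neckR",302,370,.128),("notchL",214,150,.04),("notchR",300,150,.04)):
    print(n,loc(ray(c,*k(x,y,6,215,170),h)))
for n,x,y in (("kwL",216,258),("kwR",392,258),("kwT",305,225),("kwB",305,290),("ring",305,253),("goldL",170,258),("goldR",441,258),("goldT",305,120),("goldB",305,397)):
    print(n,loc(ray(c,*k(x,y,7,215,90),.068)))
E
```

```text
foot [ -0.  -61.2]
collarL [-11.  -61.6]
collarR [  9.9 -61.5]
neckL [ -6.1 -61.9]
neckR [  4.7 -61.9]
notchL [ -6.5 -65.1]
notchR [  7.  -65.1]
kwL [-9.6  0.1]
kwR [10.2  0.1]
kwT [0.4 3.7]
kwB [ 0.4 -3.4]
ring [0.4 0.6]
goldL [-14.7   0.1]
goldR [15.6  0.1]
goldT [ 0.3 14.9]
goldB [  0.5 -15.5]
```

Call:
step_arm(motion=[[[0,0,0,0,-2,-10,10],[0,0,0,0,-2,-25,10],[0,0,0,0,-2,-38,10],[0,0,0,0,-2,-46,10],[0,0,0,0,-2,-53,10],[0,0,0,0,-2,-60,10],[0,0,0,0,-2,-66,10],[0,0,0,0,-2,-70,10],[0,0,0,0,-2,-70,10],[0,0,0,0,-2,-70,10]]])

```text
time_s: 5.67
position: [0.5434, -0.0197, 0.2547]
tcp_rot: [[0.0, 0.298, 0.955], [-0.0, 0.955, -0.298], [-1.0, -0.0, 0.0]]
force: [0.3, -0.3, -0.9]
opening: 0.198
```

```bash
python3 cap.py 5 wrist side; python3 - <<'E'
import cv2
for n,b in (("side",(200,140,300,260)),):
    im=cv2.imread(f"pics/{n}_5.png"); im=im[int(b[1]*1.5):int(b[3]*1.5),int(b[0]*1.5):int(b[2]*1.5)]; cv2.imwrite(f"pics/{n}_5c.png",cv2.resize(im,None,fx=3,fy=3,interpolation=cv2.INTER_CUBIC))
E
```

```text
5.7667 [ 0.5435 -0.0197  0.2552] [-0.2  0.3 -0.2] [-0.03 -0.08 -0.03] 17.3 [ 0.955 -0.298  0.001] [-13.8  36.9 100.8   0.   42.3   3.5]
```

View pics/side_5c.png

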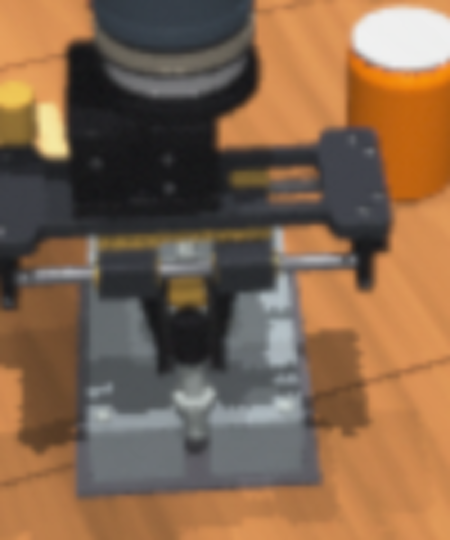

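View pics/wrist_5.png

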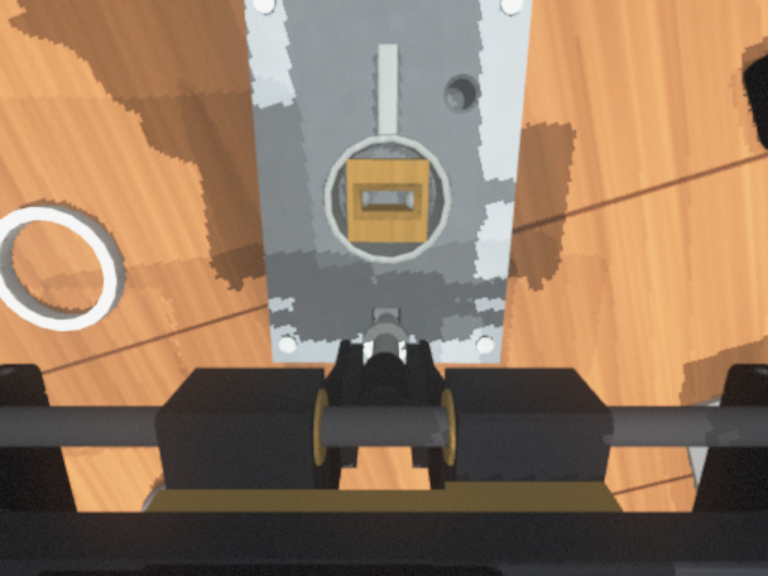

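The side view shows the shank in the notch with the collar about 5 mm above the top, and the force is near zero. I'll lower the rest and release.

Call:
step_arm(motion=[[[0,0,0,0,0,-2,10],[0,0,0,0,0,-4,10],[0,0,0,0,0,-5,10],[0,0,0,0,0,-5,10],[0,0,0,0,0,-5,10]]])

```text
time_s: 6.18
position: [0.5434, -0.0197, 0.25]
tcp_rot: [[0.0, 0.298, 0.955], [-0.0, 0.955, -0.298], [-1.0, 0.0, 0.0]]
force: [-0.8, 0.4, 2.1]
opening: 0.196
```

Call:
step_arm(motion=[[[0,0,0,0,0,0,20],[0,0,0,0,0,0,24],[0,0,0,0,0,0,36],[0,0,0,0,0,0,40],[0,0,0,0,0,0,40],[0,0,0,0,0,0,40]]])

```text
time_s: 6.68
position: [0.5433, -0.0196, 0.2497]
tcp_rot: [[-0.0, 0.298, 0.955], [0.0, 0.955, -0.298], [-1.0, -0.0, -0.0]]
force: [0.8, 0.4, -0.4]
opening: 0.434
```

Call:
step_arm(motion=[[[0,0,0,0,0,15,45],[0,0,0,0,0,35,50],[0,0,0,0,0,60,50],[0,0,0,0,0,90,50],[0,0,0,0,0,110,50],[0,0,0,0,0,110,50]]])

```text
time_s: 7.18
position: [0.5446, -0.0198, 0.3641]
tcp_rot: [[0.009, 0.298, 0.955], [-0.002, 0.955, -0.297], [-1.0, 0.001, 0.009]]
force: [0.6, -0.3, 0.5]
opening: 0.568
```

```bash
python3 cap.py 6 wrist side; python3 - <<'E'
import cv2
for n,b in (("side",(200,140,300,260)),):
    im=cv2.imread(f"pics/{n}_6.png"); im=im[int(b[1]*1.5):int(b[3]*1.5),int(b[0]*1.5):int(b[2]*1.5)]; cv2.imwrite(f"pics/{n}_6c.png",cv2.resize(im,None,fx=3,fy=3,interpolation=cv2.INTER_CUBIC))
from h import *
c=np.load("wrist_6.npz"); W=pts(c); z=W[...,2]; C=np.array([563.1,42.2]); a=np.deg2rad(72.5); ey=np.array([np.cos(a),np.sin(a)]); ex=np.array([ey[1],-ey[0]])
d=W[...,:2]*1000-C; L=np.stack([d@ex,d@ey],-1)
m=(abs(L[...,0])<16)&(abs(L[...,1]+64)<18)&(z>.09)&(z<.11); print(m.sum(),np.median(z[m]),L[m].min(0),L[m].max(0))
m=(abs(L[...,0])<16)&(abs(L[...,1]+64)<18)&(z>.0435)&(z<.052);print(m.sum(),np.median(z[m]),L[m].min(0),L[m].max(0))
E
```

```text
7.2833 [ 0.5433 -0.0196  0.3604] [-0.5  0.1  1.1] [-0.01 -0.07  0.03] 49.7 [ 0.955 -0.298  0.002] [-13.8  27.3  96.5  -0.   56.1   3.5]
331 0.09840860603902671 [ -8.3114081 -73.8171001] [  8.61473134 -56.75707898]
156 0.04660167772211343 [ -9.89183053 -70.40611235] [ 10.08294045 -55.03120793]
```

View pics/side_6c.png

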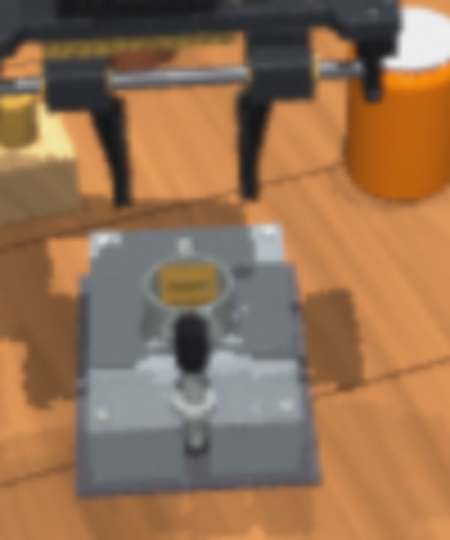

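View pics/wrist_6.png

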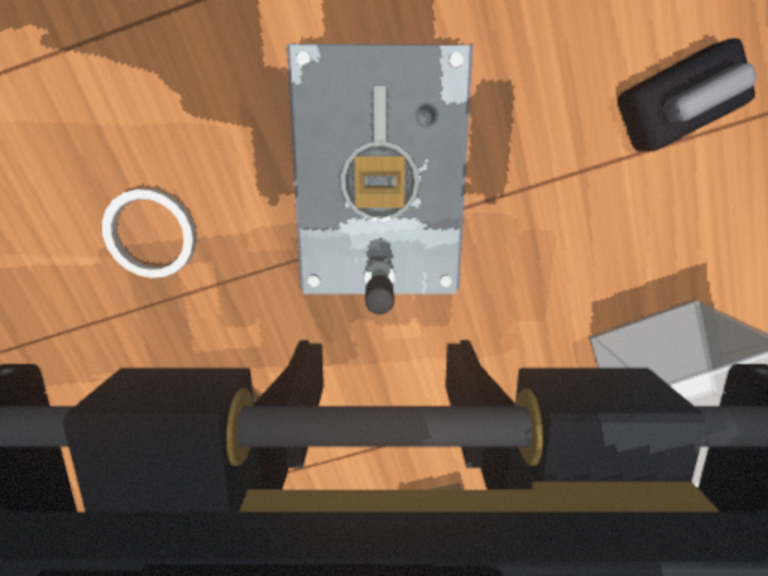

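The pin is standing in the notch: x about 0.1, y about -65, top at 98 mm, as it was in the bore. Next I go to the flat key, turning the hand +103°.

Call:
step_arm(motion=[[[0,0,80,-24,-255,0,60],[0,0,80,-24,-255,0,60],[0,0,80,-24,-255,0,60],[0,0,80,-24,-255,0,60],[0,0,80,-24,-255,0,60],[0,0,80,-24,-255,0,60],[0,0,80,-24,-255,0,60],[0,0,80,-24,-255,0,60],[0,0,80,-24,-255,0,60],[0,0,80,-24,-255,0,60],[0,0,80,-24,-255,0,60],[0,0,80,-24,-255,0,60]]])

```text
time_s: 8.28
position: [0.5187, -0.2745, 0.3575]
tcp_rot: [[-0.003, -0.891, 0.455], [0.003, 0.455, 0.891], [-1.0, 0.004, 0.001]]
force: [-0.5, 0.1, -1.1]
opening: 0.688
```

Call:
step_arm(motion=[[[0,0,7,0,0,0,50],[0,0,14,0,0,0,50],[0,0,21,0,0,0,50],[0,0,23,0,0,0,50],[0,0,23,0,0,0,50],[0,0,23,0,0,0,50]]])

```text
time_s: 8.78
position: [0.519, -0.2744, 0.3581]
tcp_rot: [[-0.003, -0.997, 0.077], [0.002, 0.077, 0.997], [-1.0, 0.003, 0.002]]
force: [0.5, -0.4, -0.7]
opening: 0.577
```

```bash
python3 cap.py 7 wrist; python3 - <<'E'
from h import *
c=np.load("wrist_7.npz"); W=pts(c); z=W[...,2]
x,y=W[...,0],W[...,1]; R=(abs(x-.52)<.05)&(abs(y+.275)<.05)
for lo,hi in ((.034,.046),(.074,.088)):
    p=W[R&(z>lo)&(z<hi)]; r=cv2.minAreaRect((p[:,:2]*1000).astype(np.float32)); print(lo,len(p),r,np.median(p[:,2]))
E
```

```text
8.8333 [ 0.519  -0.2744  0.3584] [ 0.1 -0.3  0.2] [ 0.05 -0.11  0.  ] 50.0 [0.076 0.997 0.001] [ -38.8   30.6   90.3   -0.    59.3 -124.4]
0.034 2760 ((518.2855834960938, -276.0570983886719), (60.03422164916992, 59.77969741821289), 85.55099487304688) 0.04048614141718193
0.074 395 ((518.4807739257812, -275.7386779785156), (9.374427795410156, 34.17945098876953), 85.76080322265625) 0.08028658274874517
```

View pics/wrist_7.png

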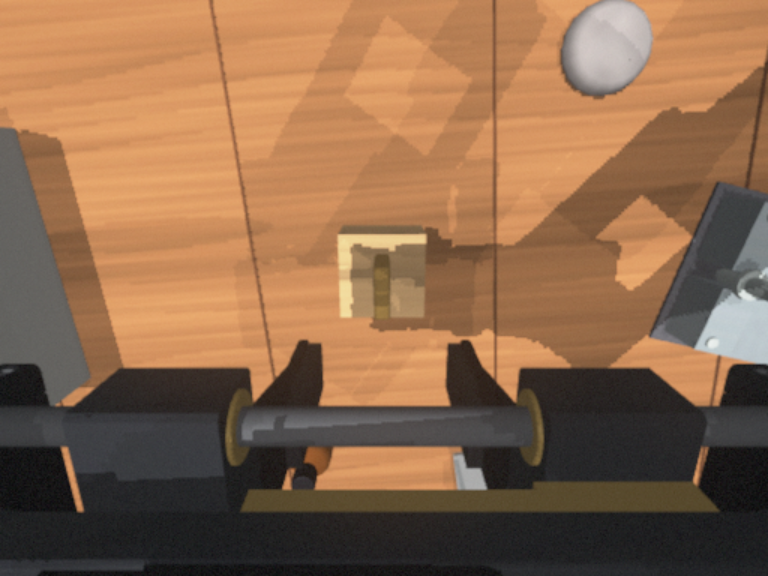

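The wrist view shows the key at (382,285) midway between the fingers: (518.3, -275.9), with its yaw matching the hand. Going down to grip.

Call:
step_arm(motion=[[[0,0,0,-1,-1,-40,40],[0,0,0,-1,-1,-75,40],[0,0,0,-1,-1,-100,40],[0,0,0,-1,-1,-118,40],[0,0,0,-1,-1,-131,40],[0,0,0,-1,-1,-131,40],[0,0,0,-1,-1,-131,40],[0,0,0,-1,-1,-131,25],[0,0,0,-1,-1,-131,15],[0,0,0,-1,-1,-131,0],[0,0,0,-1,-1,-131,0],[0,0,0,-1,-1,-131,0]]])

```text
time_s: 9.83
position: [0.5184, -0.2757, 0.2295]
tcp_rot: [[0.001, -0.997, 0.075], [-0.001, 0.075, 0.997], [-1.0, -0.001, -0.001]]
force: [0.3, -0.2, 0.2]
opening: 0.168
```

Call:
step_arm(motion=[[[0,0,0,0,0,0,0],[0,0,0,0,0,0,0],[0,0,0,0,0,0,0]]])

```text
time_s: 10.08
position: [0.5184, -0.2757, 0.2293]
tcp_rot: [[0.001, -0.997, 0.075], [-0.0, 0.075, 0.997], [-1.0, -0.001, -0.0]]
force: [-0.1, -0.4, 3.7]
opening: 0.11
```

```bash
python3 cap.py 8 wrist
```

```text
10.1333 [ 0.5184 -0.2757  0.2293] [-0.8  0.5  5.1] [ 0.18 -0.04  0.03] 9.7 [ 0.075  0.997 -0.   ] [ -38.9   41.4   95.     0.    43.5 -124.6]
```

View pics/wrist_8.png

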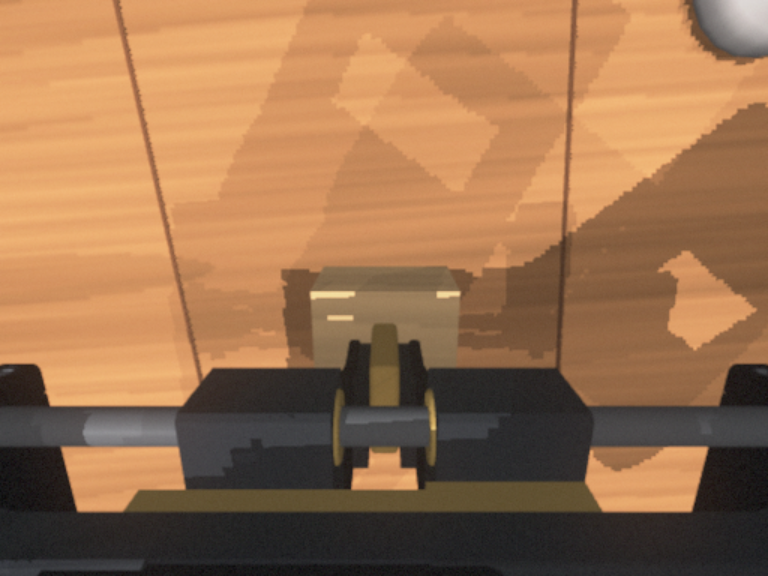

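Gripped at 9.7 mm. I'll lift high enough to clear the parked pin, then carry the key to the barrel.

Call:
step_arm(motion=[[[0,0,0,0,0,8,0],[0,0,0,0,0,18,0],[0,0,0,0,0,30,0],[0,0,0,0,0,50,0],[0,0,0,0,0,80,0],[0,0,0,0,0,112,0],[0,0,0,0,0,112,0],[0,0,0,0,0,112,0]]])

```text
time_s: 10.8
position: [0.5187, -0.2759, 0.3439]
tcp_rot: [[0.005, -0.997, 0.075], [-0.004, 0.075, 0.997], [-1.0, -0.005, -0.004]]
force: [-0.1, 1.0, -0.4]
opening: 0.114
```

Call:
step_arm(motion=[[[0,0,-2,5,30,0,0],[0,0,-4,9,64,0,0],[0,0,-6,14,98,0,0],[0,0,-8,19,132,0,0],[0,0,-10,24,167,0,0],[0,0,-12,29,202,0,0],[0,0,-13,34,237,0,0],[0,0,-13,39,271,0,0],[0,0,-13,43,300,0,0],[0,0,-13,45,318,0,0],[0,0,-13,45,318,0,0],[0,0,-13,45,318,0,0]]])

```text
time_s: 11.8
position: [0.5627, 0.0434, 0.3398]
tcp_rot: [[-0.003, -0.955, 0.295], [-0.0, 0.295, 0.955], [-1.0, 0.002, -0.001]]
force: [-0.5, -0.8, -0.3]
opening: 0.112
```

```bash
python3 cap.py 9 wrist side; python3 - <<'E'
import cv2
im=cv2.imread("pics/side_9.png")[150:390,270:470]; cv2.imwrite("pics/side_9c.png",cv2.resize(im,None,fx=2.5,fy=2.5,interpolation=cv2.INTER_CUBIC))
E
```

```text
11.9 [0.563  0.0417 0.3401] [-0.6 -0.6 -0.1] [ 0.1  -0.14  0.05] 9.7 [ 0.298  0.955 -0.001] [ -7.1  30.4  94.5  -0.   55.2 -79.7]
```

View pics/wrist_9.png

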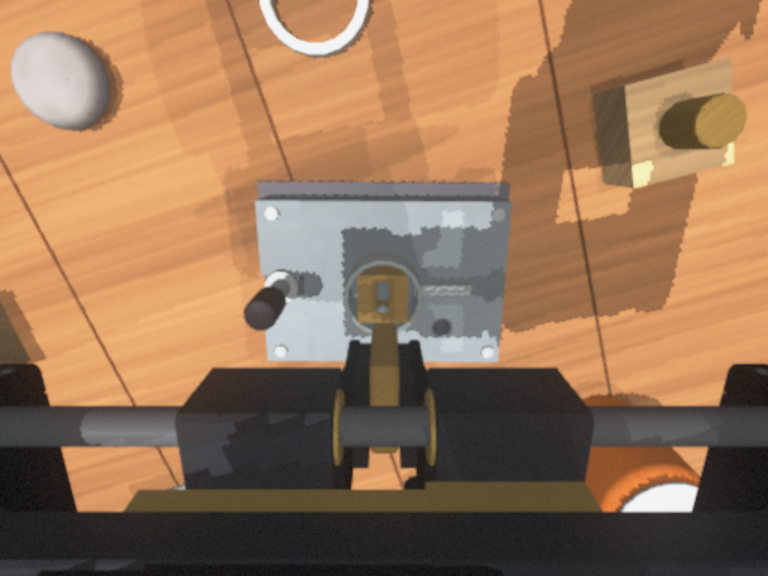

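View pics/side_9c.png

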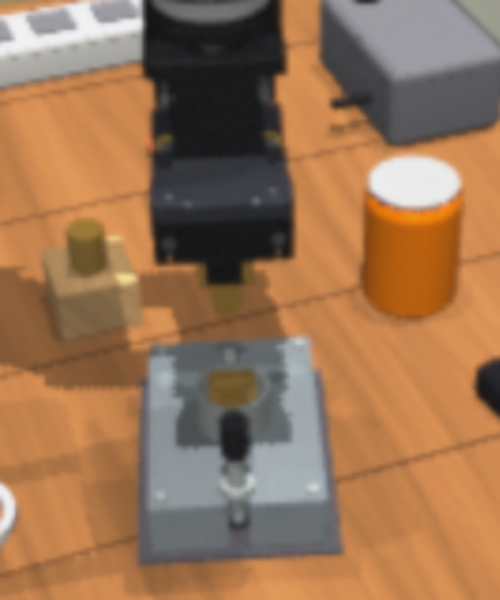

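```bash
python3 - <<'E'
from h import *
c=np.load("wrist_9.npz"); W=pts(c); z=W[...,2]
U,V=np.meshgrid(np.arange(512),np.arange(384))
m=(z>.034)&(z<.047)&(U>165)&(U<345)&(V<241)&(V>125)
p=W[m];r=cv2.minAreaRect((p[:,:2]*1000).astype(np.float32));print("top",len(p),r)
m=(z>.064)&(z<.072)&(U>225)&(U<285)&(V>160)&(V<226); p=W[m][:,:2]*1000
print("barrel",cv2.minEnclosingCircle(p.astype(np.float32)),cv2.minAreaRect(p.astype(np.float32)))
im=c["frame"][165:305,215:300,::-1]; cv2.imwrite("pics/w9c.png",cv2.resize(im,None,fx=4.2,fy=4.2,interpolation=cv2.INTER_CUBIC))
m=(z>.10)&(z<.2)&(U>235)&(U<275)&(V>210)&(V<300)
for v in range(214,232,3):
    i=np.where((z[v,235:275]>.08)&(z[v,235:275]<.2))[0]+235; print(v,i.min() if len(i) else 0,i.max() if len(i) else 0,z[v,i].round(3))
E
```

```text
top 13712 ((563.0792846679688, 41.38047790527344), (160.46728515625, 110.6502685546875), 72.5000228881836)
barrel ((562.7373046875, 41.457740783691406), 23.9906063079834) ((561.8152465820312, 41.85256576538086), (46.020652770996094, 45.29622268676758), 72.78456115722656)
214 0 0 []
217 248 263 [0.154 0.156 0.157 0.157 0.156 0.157 0.156 0.157 0.156 0.156 0.157 0.156
 0.157 0.156 0.156 0.153]
220 248 263 [0.159 0.161 0.16  0.16  0.161 0.161 0.162 0.161 0.162 0.161 0.161 0.162
 0.161 0.161 0.159 0.158]
223 247 264 [0.161 0.164 0.165 0.166 0.166 0.167 0.165 0.165 0.165 0.166 0.165 0.165
 0.165 0.166 0.166 0.164 0.163 0.161]
226 235 274 [0.157 0.158 0.159 0.157 0.166 0.169 0.169 0.17  0.17  0.17  0.169 0.17
 0.17  0.169 0.169 0.169 0.169 0.17  0.171 0.169 0.168 0.166 0.16  0.157]
229 235 274 [0.164 0.163 0.163 0.164 0.162 0.16  0.16  0.159 0.158 0.159 0.159 0.159
 0.171 0.173 0.173 0.173 0.173 0.174 0.174 0.174 0.174 0.174 0.174 0.174
 0.174 0.173 0.173 0.172 0.173 0.17  0.159 0.159 0.16  0.159 0.16  0.159
 0.159 0.161 0.163 0.163]
```

View pics/w9c.png

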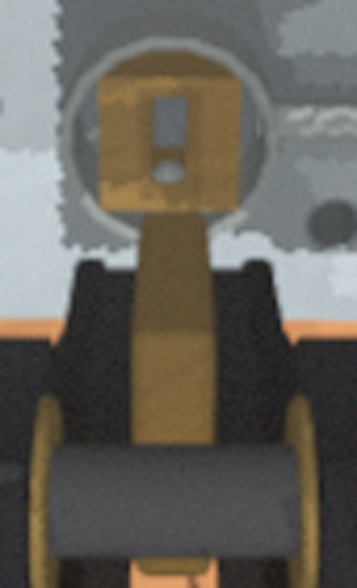

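The keyway in the wrist crop is at x≈170 and the key's blade at x≈174, so they agree to within 1 mm. I'll descend to just above the face and look again.

Call:
step_arm(motion=[[[0,0,0,0,0,-20,0],[0,0,0,0,0,-40,0],[0,0,0,0,0,-52,0],[0,0,0,0,0,-52,0],[0,0,0,0,0,-52,0],[0,0,0,0,0,-52,0]]])

```text
time_s: 12.4
position: [0.5637, 0.0414, 0.2893]
tcp_rot: [[0.001, -0.954, 0.299], [-0.0, 0.299, 0.954], [-1.0, -0.001, 0.0]]
force: [0.2, 0.0, -1.2]
opening: 0.116
```

```bash
python3 cap.py 10 wrist side scene; python3 - <<'E'
import cv2
im=cv2.imread("pics/side_10.png")[250:400,290:430]; cv2.imwrite("pics/side_10c.png",cv2.resize(im,None,fx=4,fy=4,interpolation=cv2.INTER_CUBIC))
im=cv2.imread("pics/scene_10.png")[200:350,340:480]; cv2.imwrite("pics/scene_10c.png",cv2.resize(im,None,fx=4,fy=4,interpolation=cv2.INTER_CUBIC))
im=cv2.imread("pics/wrist_10.png")[220:380,290:480]; cv2.imwrite("pics/w10c.png",cv2.resize(im,None,fx=3.6,fy=3.6,interpolation=cv2.INTER_CUBIC))
E
```

```text
12.55 [0.5637 0.042  0.2898] [ 0.9  0.4 -0.4] [ 0.07 -0.16  0.02] 9.7 [0.298 0.955 0.   ] [ -7.1  34.7  96.6  -0.   48.6 -79.7]
```

View pics/w10c.png

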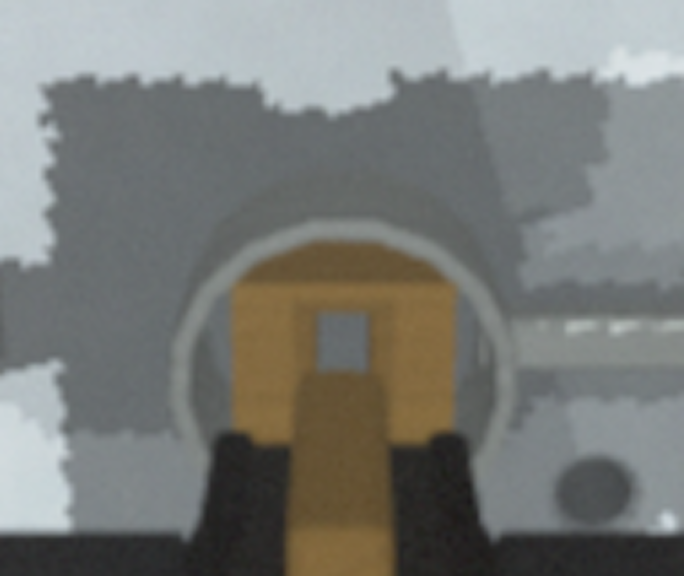

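View pics/side_10c.png

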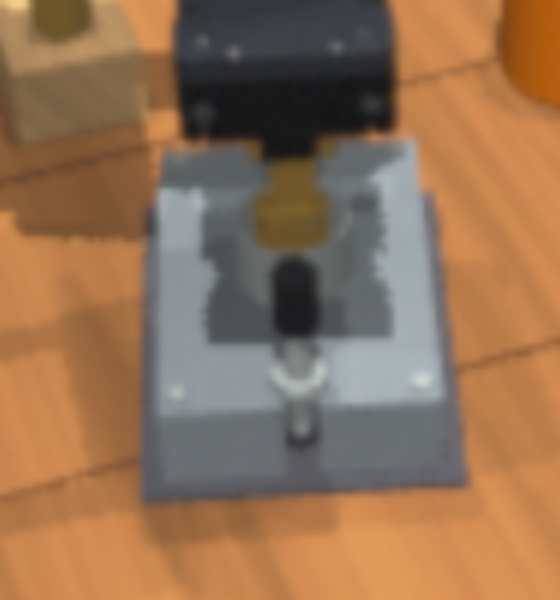

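View pics/scene_10c.png

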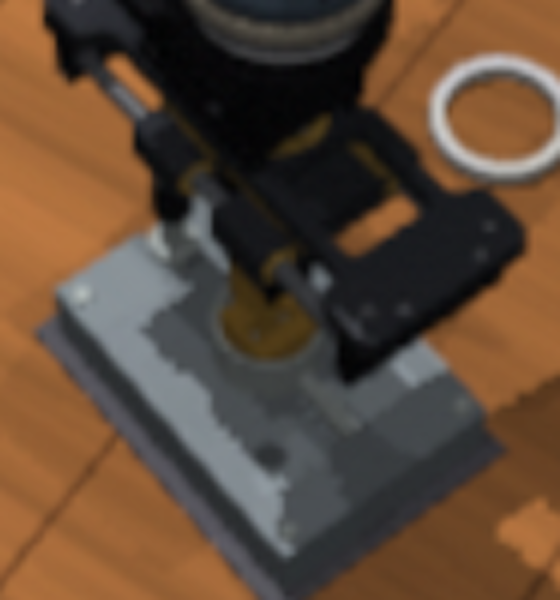

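The blade (x≈341) is centred over the keyway (316–370) in the wrist crop. Starting the insertion in small steps.

Call:
step_arm(motion=[[[0,0,0,-0.5,0,-4,0],[0,0,0,-0.5,0,-7,0],[0,0,0,-0.5,0,-9,0],[0,0,0,-0.5,0,-11,0],[0,0,0,-0.5,0,-12,0],[0,0,0,-0.5,0,-12,0]]])

```text
time_s: 13.05
position: [0.5627, 0.0424, 0.2764]
tcp_rot: [[-0.001, -0.955, 0.298], [0.0, 0.298, 0.955], [-1.0, 0.001, -0.0]]
force: [-0.7, -0.8, 0.6]
opening: 0.105
```

Call:
step_arm(motion=[[[0,0,0,0,0,-1,0],[0,0,0,0,0,-2,0],[0,0,0,0,0,-3,0],[0,0,0,0,0,-3,0]]])

```text
time_s: 13.38
position: [0.5628, 0.0424, 0.2736]
tcp_rot: [[-0.0, -0.955, 0.298], [0.0, 0.298, 0.955], [-1.0, 0.0, -0.0]]
force: [-0.1, -0.1, -1.0]
opening: 0.106
```

Call:
step_arm(motion=[[[0,0,0,0,0,-1,0],[0,0,0,0,0,-2,0],[0,0,0,0,0,-3,0],[0,0,0,0,0,-3,0],[0,0,0,0,0,-3,0]]])

```text
time_s: 13.8
position: [0.5625, 0.0425, 0.2706]
tcp_rot: [[-0.001, -0.955, 0.298], [0.0, 0.298, 0.955], [-1.0, 0.001, -0.0]]
force: [-2.0, 0.7, 0.5]
opening: 0.114
```

Call:
step_arm(motion=[[[0,0,0,0,0,-1,0],[0,0,0,0,0,-2,0],[0,0,0,0,0,-3,0],[0,0,0,0,0,-3,0],[0,0,0,0,0,-3,0]]])

```text
time_s: 14.22
position: [0.5626, 0.0424, 0.2674]
tcp_rot: [[-0.001, -0.955, 0.298], [0.0, 0.298, 0.955], [-1.0, 0.001, -0.0]]
force: [-1.8, 1.1, -0.7]
opening: 0.112
```

Call:
step_arm(motion=[[[0,0,0,0,0,-1,0],[0,0,0,0,0,-2,0],[0,0,0,0,0,-3,0],[0,0,0,0,0,-4,0],[0,0,0,0,0,-4,0],[0,0,0,0,0,-4,0]]])

```text
time_s: 14.72
position: [0.5634, 0.0422, 0.2637]
tcp_rot: [[0.002, -0.955, 0.298], [-0.0, 0.298, 0.955], [-1.0, -0.002, 0.0]]
force: [-0.4, 1.1, 0.5]
opening: 0.109
```

Call:
step_arm(motion=[[[0,0,0,0,0,-1,0],[0,0,0,0,0,-2,0],[0,0,0,0,0,-3,0],[0,0,0,0,0,-4,0],[0,0,0,0,0,-4,0],[0,0,0,0,0,-4,0]]])

```text
time_s: 15.22
position: [0.5632, 0.0422, 0.2595]
tcp_rot: [[0.001, -0.955, 0.298], [-0.0, 0.298, 0.955], [-1.0, -0.001, 0.0]]
force: [1.1, 0.0, -1.1]
opening: 0.114
```

```bash
python3 cap.py 11 wrist side; python3 - <<'E'
import cv2
im=cv2.imread("pics/side_11.png")[250:400,290:430]; cv2.imwrite("pics/side_11c.png",cv2.resize(im,None,fx=4,fy=4,interpolation=cv2.INTER_CUBIC))
im=cv2.imread("pics/wrist_11.png")[220:460,290:480]; cv2.imwrite("pics/w11c.png",cv2.resize(im,None,fx=2.5,fy=2.5,interpolation=cv2.INTER_CUBIC))
E
```

```text
15.3167 [0.5631 0.0423 0.2595] [ 2.  -0.7 -1.3] [ 0.04 -0.56  0.06] 9.7 [0.298 0.955 0.   ] [ -7.   37.5  97.6  -0.   44.9 -79.7]
```

View pics/w11c.png

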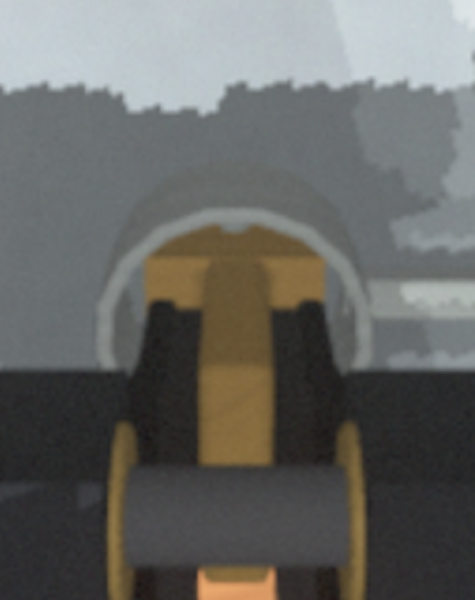

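View pics/side_11c.png

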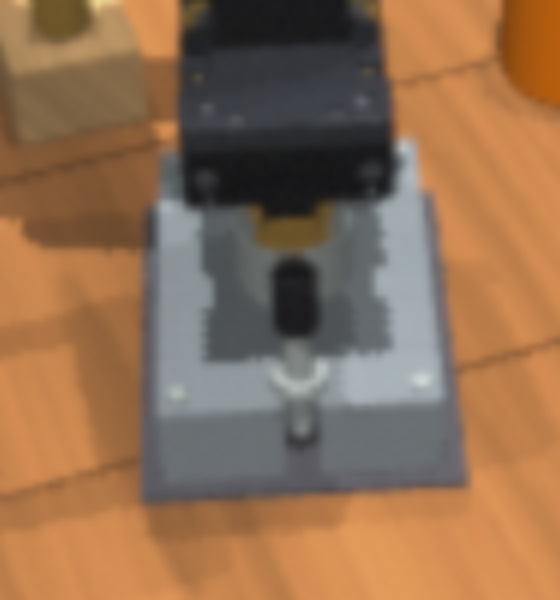

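Call:
step_arm(motion=[[[0,0,0,0,0,-1,0],[0,0,0,0,0,-2,0],[0,0,0,0,0,-2,0],[0,0,0,0,0,-2,0]]])

```text
time_s: 15.65
position: [0.5629, 0.0423, 0.2577]
tcp_rot: [[0.0, -0.955, 0.298], [-0.0, 0.298, 0.955], [-1.0, -0.0, 0.0]]
force: [2.6, -1.0, -1.3]
opening: 0.114
```

Call:
step_arm(motion=[[[0,0,0,0,0,-0.5,0],[0,0,0,0,0,-1,0],[0,0,0,0,0,-1,0],[0,0,0,0,0,-1,0]]])

```text
time_s: 15.98
position: [0.5629, 0.0423, 0.2573]
tcp_rot: [[0.001, -0.955, 0.298], [-0.0, 0.298, 0.955], [-1.0, -0.001, 0.0]]
force: [0.8, -0.2, 4.8]
opening: 0.11
```

Contact came at TCP z = 257.3, which is the height I computed for the shoulder being home, with 4.8 N. Now I'll turn clockwise.

Call:
step_arm(motion=[[[0,0,-4,0,0,0,0],[0,0,-8,0,0,0,0],[0,0,-12,0,0,0,0],[0,0,-16,0,0,0,0],[0,0,-20,0,0,0,0],[0,0,-24,0,0,0,0],[0,0,-28,0,0,0,0],[0,0,-32,0,0,0,0],[0,0,-36,0,0,0,0],[0,0,-40,0,0,0,0]]])

```text
time_s: 16.82
position: [0.5631, 0.0425, 0.2573]
tcp_rot: [[0.001, -0.537, 0.843], [-0.0, 0.843, 0.537], [-1.0, -0.001, 0.001]]
force: [2.2, -0.8, 4.3]
opening: 0.112
```

```bash
python3 cap.py 12 wrist scene
```

```text
16.9167 [0.5631 0.0425 0.2573] [ 1.6 -0.4  5.4] [-0.01 -0.51  0.01] 9.9 [0.842 0.54  0.001] [ -7.   37.7  97.7   0.   44.6 -39.7]
```

View pics/wrist_12.png

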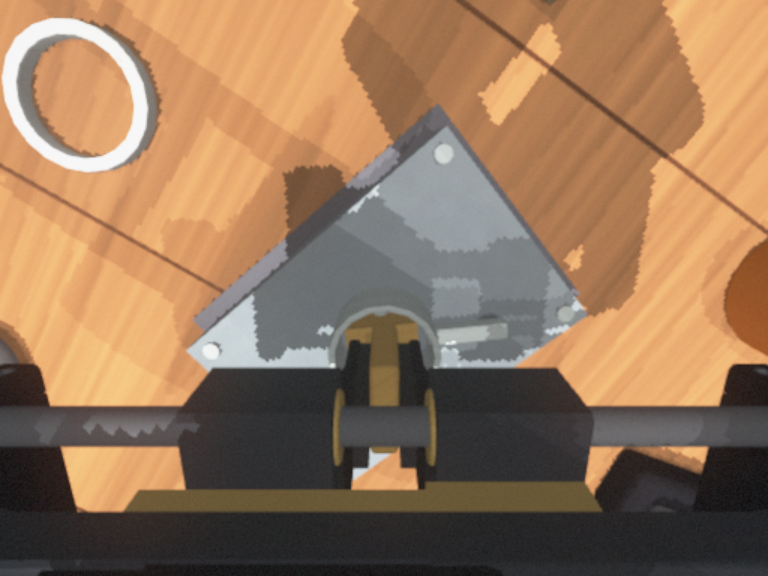

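The locking arm at (475,330) turns with the hand, about 5° behind it, and the key stays home. Continuing.

Call:
step_arm(motion=[[[0,0,-4,0,0,0,0],[0,0,-9,0,0,0,0],[0,0,-14,0,0,0,0],[0,0,-19,0,0,0,0],[0,0,-24,0,0,0,0],[0,0,-29,0,0,0,0],[0,0,-34,0,0,0,0],[0,0,-39,0,0,0,0],[0,0,-44,0,0,0,0],[0,0,-49,0,0,0,0],[0,0,-53,0,0,0,0],[0,0,-53,0,0,0,0]]])

```text
time_s: 17.92
position: [0.5635, 0.0425, 0.2573]
tcp_rot: [[0.003, 0.346, 0.938], [0.0, 0.938, -0.346], [-1.0, 0.001, 0.002]]
force: [2.5, -0.5, 3.9]
opening: 0.11
```

Call:
step_arm(motion=[[[0,0,0,0,0,0,0],[0,0,0,0,0,0,0],[0,0,0,0,0,0,0],[0,0,0,0,0,0,0]]])

```text
time_s: 18.25
position: [0.5634, 0.0425, 0.2573]
tcp_rot: [[0.002, 0.344, 0.939], [0.0, 0.939, -0.344], [-1.0, 0.001, 0.002]]
force: [3.5, 1.5, 5.4]
opening: 0.112
```

```bash
python3 cap.py 13 wrist scene side; python3 - <<'E'
import cv2
a=cv2.imread("pics/side_13.png")[220:400,280:450]; b=cv2.imread("pics/scene_13.png")[200:380,330:500]
cv2.imwrite("pics/c13.png",cv2.resize(cv2.hconcat([a,b]),None,fx=2.3,fy=2.3,interpolation=cv2.INTER_CUBIC))
from h import *
c=np.load("wrist_13.npz"); W=pts(c); z=W[...,2]; C=np.array([563.1,42.]); 
d=W[...,:2]*1000-C; r=np.hypot(d[...,0],d[...,1])
m=(r>28)&(r<58)&(z>.048)&(z<.056); p=d[m]; th=np.rad2deg(np.arctan2(p[:,1],p[:,0]))
h=np.histogram(th,bins=36,range=(-180,180)); print([(int(e),int(n)) for e,n in zip(h[1],h[0]) if n>5])
k=abs(th+20)<40; 
if k.sum()>5: v=cv2.fitLine(p[k].astype(np.float32),cv2.DIST_HUBER,0,.01,.01).ravel(); print(k.sum(),"bar ang",np.rad2deg(np.arctan2(v[1],v[0])),np.median(th[k]))
E
```

```text
18.4 [0.5634 0.0424 0.2572] [2.6 0.7 4.4] [ 0.09 -0.66  0.08] 9.7 [ 0.939 -0.344  0.002] [-7.  37.7 97.6  0.  44.5 13.1]
[(-20, 325), (-10, 209)]
535 bar ang -14.30422 -11.37463863882368
```

View pics/wrist_13.png

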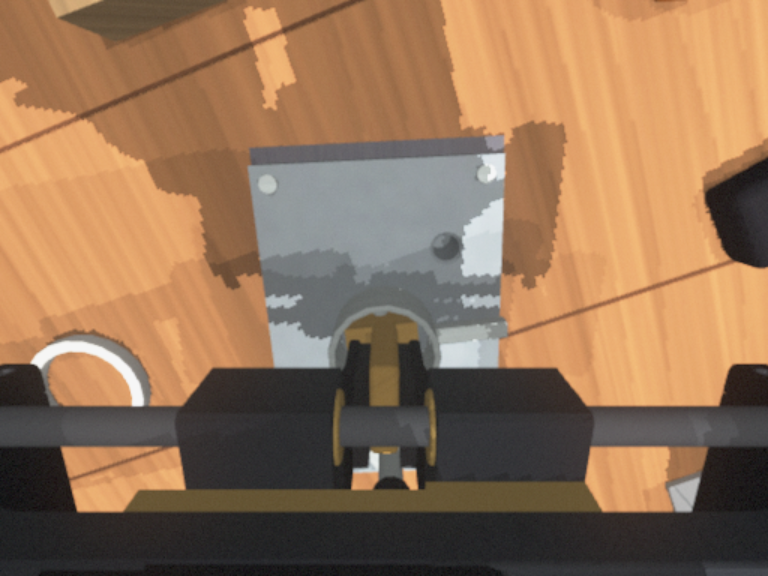

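View pics/c13.png

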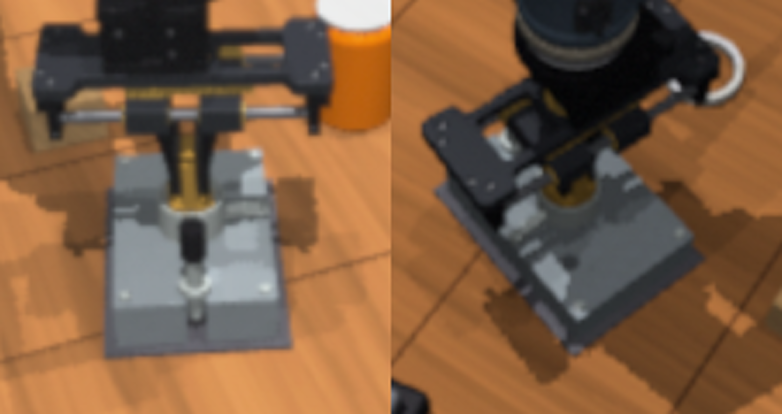

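```bash
python3 - <<'E'
from h import *
for n in ("wrist_13","side_13","scene_13"):
    c=np.load(n+".npz"); W=pts(c); z=W[...,2]
    C=np.array([563.1,42.2]); a=np.deg2rad(72.5); ey=np.array([np.cos(a),np.sin(a)]); ex=np.array([ey[1],-ey[0]]); d=W[...,:2]*1000-C; L=np.stack([d@ex,d@ey],-1)
    m=(abs(L[...,0])<4)&(abs(L[...,1])<19)&(z>.1)&(z<.118)
    f=c["frame"].astype(int); m&=(f[...,0]-f[...,2]>30)
    if m.sum()>10:
        p=np.polyfit(L[m][:,1],z[m]*1000,1); print(n,m.sum(),"z med",np.median(z[m]),"slope",p, L[m].min(0),L[m].max(0))
    m=(abs(L[...,0])<16)&(abs(L[...,1]+64)<20)&(z>.09)&(z<.11)
    if m.sum()>10: print(n,"pin",m.sum(),L[m].min(0),L[m].max(0),np.median(z[m]))
E
```

```text
wrist_13 589 z med 0.10835742988755817 slope [-8.65946949e-02  1.08442938e+02] [ -3.99704537 -16.61269503] [ 3.99413971 17.9362035 ]
side_13 36 z med 0.1074331902827883 slope [3.66246806e-02 1.06936094e+02] [ -3.91366103 -18.85982154] [ 3.70995485 16.2435068 ]
side_13 pin 49 [ -6.55202838 -76.68078163] [  9.23873473 -57.99525346] 0.09717727494022643
```

```bash
python3 - <<'E'
from h import *
c=np.load("wrist_13.npz"); W=pts(c); z=W[...,2]*1000
C=np.array([563.1,42.2]); a=np.deg2rad(72.5-3); ey=np.array([np.cos(a),np.sin(a)]); ex=np.array([ey[1],-ey[0]]); d=W[...,:2]*1000-C; l=d@ey; q=d@ex
m=(abs(q)<3.5)&(z>95)&(z<120)&(c["frame"][...,0].astype(int)-c["frame"][...,2]>30)
for b in range(-20,20,3):
    k=m&(l>=b)&(l<b+3)
    if k.sum(): print(b,k.sum(),np.percentile(z[k],[5,50,95]).round(1))
s=np.load("wrist_8.npz"); W=pts(s); z=W[...,2]*1000; x=W[...,0]*1000-518.3; y=W[...,1]*1000+275.9
m=(abs(y)<3.5)&(z>68)&(z<95)&(s["frame"][...,0].astype(int)-s["frame"][...,2]>30)
for b in range(-20,20,3):
    k=m&(x>=b)&(x<b+3)
    if k.sum(): print("stand",b,k.sum(),np.percentile(z[k],[5,50,95]).round(1))
E
```

```text
-17 47 [107.6 108.6 109.5]
-14 9 [108.8 109.5 109.8]
1 30 [107.6 108.3 109.3]
4 75 [107.8 108.6 109.5]
7 72 [107.8 108.8 109.7]
10 78 [107.6 108.7 109.5]
13 82 [107.3 108.5 109.4]
16 180 [ 96.3 103.  108.4]
stand -20 2 [68.6 72.2 75.8]
stand -17 212 [69.  77.5 81. ]
stand -14 72 [79.7 80.5 81.2]
stand -11 78 [79.6 80.5 81.3]
stand -8 79 [79.5 80.5 81.7]
stand -5 61 [79.5 80.4 81.5]
stand 13 39 [79.9 80.6 81.5]
stand 16 13 [79.1 80.  80.7]
```

The bow top is level at 108.6 mm. It read 80.5 mm in the stand, where the true height is 80, so the shoulder is within about 0.1 mm of the face. Handing in.

```bash
python3 -c "
from rig import bot
print(bot.hand_in())"
```

```text
the job is handed in; nothing more can be done
None
```

I parked the locking pin in the notch, pushed the flat-bowed key fully home, and turned it about a quarter clockwise. I handed the job in at about 18.4 s, still gripping the key. `bot.hand_in()` reports no verdict, so these are my own last checks:

- **Barrel:** the locking arm's direction in the wrist view puts it at about 87° (1.51 rad), above the 1.3 rad needed.
- **Key:** its bow top is level. It stands about 28 mm higher than it did in the stand, which is the rise expected when the shoulder meets the face. The hand pushes down with 4–5 N, and the fingers hold the key at 9.7 mm.
- **Pin:** the wrist camera, just after release, put it about 0.1 mm across and 1 mm along from the notch centre, with its top at the height it had in the bore. The last side view shows it still upright there, and the hand did not go near it after I let it go.

**Disagreements:** the scene and side cameras differed by up to 5 mm on the key and about 3 mm on the housing. I used the wrist camera instead, whose views of the housing agreed to about 1 mm. In the last pictures the side camera read the pin's and bow's tops about 1 mm lower than the wrist camera had.

I did not measure the bystanders again. No pictures or forces suggested the hand touched any of them, and it stayed well clear of the round-knobbed key.

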